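Brush out the gang mould and show the casting's underside to the inspection camera

ROBOT

A 6-joint arm with a two-finger parallel gripper is mounted at the origin on the work surface. World frame = base frame: x ahead of the robot, y to its left, z up, the work surface at z = 0. Lengths are in m, angles in rad, forces in N, time in s.
With the tool pointing down it reaches from about 0.3 to 0.875 m from the base axis. Payload 6.4 kg.
Tool frame: the origin (TCP) lies between the finger pads; the fingertips stand 8 mm ahead of it and the grasp point (between the pads) lies 11 mm behind it; z points along the fingers, y is the line along which they close (so a half turn about z gives the same grasp; the last joint's range is limited). The gripper opens to 85 mm and grips with 20 to 120 N. Pads are 22 mm wide; open, the fingers measure 114 mm over their backs; the gripper's body (76 mm by 85 mm) begins 54 mm behind the grasp point. The pads swing forward as they close: fully open they stand 13 mm farther back than shut.
Start: joints at [1.031, 0.181, 1.607, -0, 1.354, -0.206], TCP at [0.188, 0.543, 0.239] pointing down, gripper open.
Joint ranges: [-2.99, 2.99], [-0.89, 2.07], [0.3, 2.58], [-1.14, 4.28], [0, 2.63], [-3.12, 3.12]. Speed limits (rad/s): [2.57, 2.57, 3.01, 3.14, 3.14, 3.14].

INTERFACE

Orientations are given as a rotation vector (axis times angle).
In Python, from rig import * gives the robot as it stands.
- The arm moves only by the tool send_rows, never from a script. Its argument "rows" is a list of rows, each a list of 3 entries, a list of its own where there are three numbers: the turn, a rotation vector about the tool's x, y, z in units of pi/2 rad (1.0 is pi/2 rad), then the shift along the tool's x, y, z in units of 400 mm (1.0 is 400 mm), then the opening, from -1 (shut) to 1 (fully open). In form: [[[wx, wy, wz], [tx, ty, tz], gripper], ...]. A call has 1 to 8 rows; each row is the pose to reach, as a shift and turn from the pose commanded when the call began, along the tool's axes at that moment; what a row does not reach only later rows make up. A row lasts 1/10 s, in which the tool goes at most 50 mm and 8.59 degrees, less where a joint would pass 70% of its speed; a pose out of reach is approached as far as the arm can. A call with a number of a shift or a turn outside -1 to 1 is refused whole. A call with a gripper value outside its range is refused whole. The fingers move at their own pace and stop on an object; "grip_force" is the grip in N (left out, the last holds). Time passes only in rows, so rows that repeat a pose let the fingers close. It gives the time, the measured TCP pose, the force, the opening and the grip force at its end, in the units of the state.
- observe(): the state, without advancing time (a new reading comes with each control period).
- snapshot(name): name is "scene" or "top" or "wrist"; returns a dict with "image" (420x560x3 uint8, red, green, blue), "mtx" (3x3 intrinsics, pixels), "k1" (the pictures are not rectified: a ray, as slopes to the right and down, at radius r is drawn at 1 + k1 r^2 times it, then the intrinsics apply), "world_from_camera" (4x4, takes a point from camera to world coordinates); the wrist camera has in their place "hand_eye" (4x4, takes a point from camera to tool coordinates, whose origin is the TCP and whose axes are the flange's). Camera axes: x right, y up, looking along -z (the intrinsics and any distortion apply to the point x, -y, -z); pixel columns grow to the right and rows downward; lengths in m; the calibration is good to about 2 mm. A picture is of the moment at which its call begins: read the wrist's pose just before it. There is no depth.
- sign_off(): hands the job in; it is judged then, once.
The state is a dict: "clock": time; "q": joint angles; "dq": joint speeds; "joint_torque": joint torques, N m; "tool_pos": TCP position; "orientation": TCP orientation; "wrist_force": force on the tool from outside, world axes, zero at the start; "torque": the same for the moment, N m; "opening": finger opening in m; "grip_force": force on a finger pad.
Only numpy, scipy, OpenCV 4.12 (cv2) and the standard library are available. Lean on these libraries where they do the work, as an engineer would, in place of code of your own. Each camera call takes 0.05 s, during which the arm holds its last target. There are 200 camera calls.

TASK

Take the brush and sweep the five broken scraps along the mould's channel and out of its open end into the scrap pan, touching the scraps with the brush only, then stand the brush back upright on the bench clear of the mould and pan. Only when all the scraps are in the pan, lift the terrazzo holder out of the mould and present it to the inspection camera: its flat underside facing the lens squarely and centred on it, 20 cm from the glass, long side level. Finish while still holding it there steadily in the air, and leave the other things on the bench where they are.

Things in the scene. Friction and masses are not known exactly. Their poses are not given: they have to be found in the camera images.
- mould: Gang mould, fixed: brown board 240 (x) x 340 (y) x 18 mm with two aluminium bars 30 wide x 45 high along y; between them an open-ended channel 108 mm wide (x -54 to 54). Bar tops 63 mm above the bench; low brackets outside. Origin: centre of the board's underside; y along the channel, z up, channel floor z = 18 mm. Holder at y 85 to 115, scraps at y -25 to -163, pan at the -y end.
- scrap_pan: Sheet-steel scrap pan, fixed, 230 (x) x 130 (y) mm, butted to the mould's -y end and open on that side (its y = +65 mm); its floor is 15 mm below the channel floor; walls 34 mm high on the other three sides. Origin: centre of its underside, on the bench; axes parallel to the mould's.
- scrap1: Loose broken terrazzo chunk, pink, about 26 x 18 x 13 mm, 14 g. Origin: about the centre of its underside as it lies at the start.
- scrap2: Another such chunk, about 21 x 19 x 14 mm.
- scrap3: Another such chunk, about 27 x 16 x 12 mm.
- scrap4: Another such chunk, about 22 x 20 x 12 mm.
- scrap5: Another such chunk, about 24 x 17 x 15 mm.
- brush: Short flat brush, 0.15 kg, standing on its bristles on the bench, left (+y) of the mould. From below: dark stiff bristles 88 (x) x 34 (y) x 52 mm tall (they do not bend), steel ferrule 91 x 32 up to 74 mm, wooden stub handle up to 130 mm; from 87 mm up it is 52 x 24 mm, to be gripped across the 24 mm (y). Origin: centre of the bristles' underside; z up to the handle.
- holder: The casting: pink terrazzo tea-light holder, a block 56 (x) x 100 (y) x 45 (z) mm, 0.3 to 0.6 kg, with a round recess 40 mm wide, 20 mm deep in its top. It stands loose in the mould's channel, long side across it, 4 mm of play at each end; grip it across the 56 mm. Origin: centre of its flat underside; y along its long side, z out of its top.
- holder_top (a point): Middle of the holder's top (recess) side, 45 mm above its underside's centre along its z.
- camera: Inspection camera head, fixed at the far left: grey box, black lens barrel in a ring light 90 mm wide, in a grey bracket on a steel plate. It looks to the robot's side and up, always 50 degrees above level. Origin: centre of the lens's front glass, 110 mm above the bench; z points out of the lens along its line of sight, y is level.
- round_holder: Bystander: round pink terrazzo tea-light holder, 72 mm wide, 60 mm high, beyond the mould. Origin: centre of its underside.
- plant_pot: Bystander: green terrazzo pot with a small cactus, 72 mm wide, 105 mm high, beyond the mould. Origin: centre of its underside.
- divider: Bystander: aluminium mould divider plate 45 x 112 x 8 mm, lying flat beyond the mould. Origin: centre of its underside.
- cap: Bystander: blue plastic screw cap 48 mm wide, 18 mm high, open side up, near the robot on its left. Origin: centre of its underside.
There are look-alikes about, which are no part of the job. Leave any yellow look-alike of the holder alone.

How it is judged:
By the outcome, as a careful person would: the job done as asked, in the order asked, and still so for the second after the job is handed in, while the arm keeps its last pose, push and grip.
It also fails if it takes over 64 s, if anything falls off the work surface, if the arm or the gripper's body presses on something with over 40 N, if the wrist force passes 120 N, or if a joint passes its speed limit or range.

## Working session

There is one attempt and no reset: what is moved stays moved. The work goes in short steps, Python scripts to look and compute and a tool call to move; the robot and the scene stay as the last step left them, time stands still between calls to the robot, and variables do not carry over. Pictures are saved under pics/ and viewed, at most 10 in all, crops included, and the job is handed in when it is done.

Besides the shell and the picture viewer there is one more tool, called after "Emit:" as name(argument=value, ...) on one line, values as JSON. send_rows: Moves the arm, as the interface text tells. Shifts and turns lie within -1 to 1; 1 stands for 400 mm of shift or pi/2 rad of turn. Its arguments: {"type":"object","properties":{"rows":{"type":"array","items":{"type":"array"}},"grip_force":{"type":"number"}},"required":["rows"]}

```bash
mkdir -p pics; ls
cat > h.py <<'E'
from rig import *
import numpy as np, cv2
from scipy.spatial.transform import Rotation as R
def save(n,f):
    s=snapshot(n); cv2.imwrite('pics/'+f+'.png',cv2.cvtColor(s['image'],cv2.COLOR_RGB2BGR)); np.savez('pics/'+f+'.npz',**{k:v for k,v in s.items()}); return s
E
python3 - <<'E'
from h import *
for n in("top","scene"):
    s=save(n,n); print(n,s['mtx'],s['k1'],s['world_from_camera'])
o=observe(); print(o)
E
```

```text
pics
top [[425.93187374   0.         277.70538422]
 [  0.         425.93187374 216.70043244]
 [  0.           0.           1.        ]] -0.010132824091840211 [[-0.02695187  0.99570884 -0.08852962  0.47048629]
 [-0.99939609 -0.02878263 -0.0194684   0.0018714 ]
 [-0.02193297  0.08795144  0.99588327  1.00151158]
 [ 0.          0.          0.          1.        ]]
scene [[501.39879207   0.         281.34704267]
 [  0.         501.39879207 215.28088006]
 [  0.           0.           1.        ]] -0.03313754755812812 [[-0.62731497 -0.65330483  0.42387349  1.13314975]
 [ 0.77866711 -0.53484472  0.32805283  0.46982698]
 [ 0.012388    0.53584879  0.84422308  1.28456586]
 [ 0.          0.          0.          1.        ]]
{'clock': 0.1, 'q': array([ 1.03074116e+00,  1.81452652e-01,  1.60791673e+00,  1.61326099e-05,
        1.35378715e+00, -2.06269168e-01]), 'dq': array([-4.36035559e-04, -1.91957386e-03, -3.30282524e-03, -4.56138494e-04,
        6.01946473e-04,  5.88022837e-05]), 'joint_torque': array([ 8.06022636e-04, -4.45872080e+01, -3.52240062e+01, -2.86811674e-04,
        4.12013105e-03,  1.74942795e-05]), 'tool_pos': array([0.18809154, 0.54285564, 0.23847794]), 'orientation': array([-5.21787361e-01, -3.09736390e+00,  2.27802623e-03]), 'wrist_force': array([ 0.03658078,  0.62514939, -0.17785953]), 'torque': array([0.00635786, 0.0184153 , 0.0021402 ]), 'grip_force': 0.0, 'opening': 0.08520051928883694}
```

View pics/top.png

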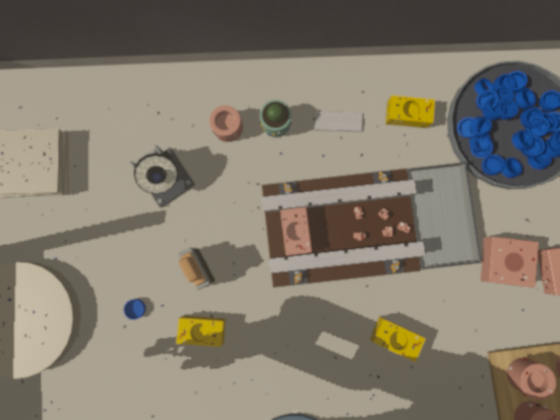

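View pics/scene.png

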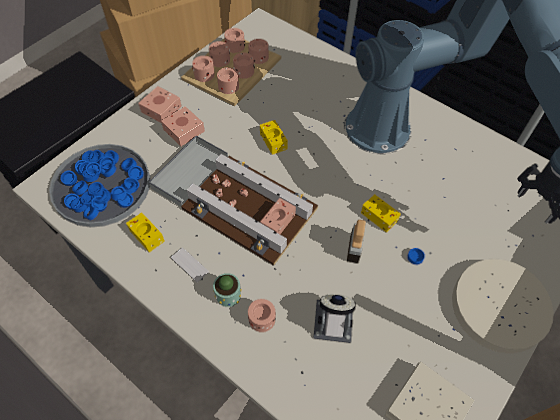

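Top view: the mould runs cols 263–420, rows 170–285, with the pan on its right to col 478. The brush is at about (195,268), the camera at (160,175), the holder at (295,231) and the scraps at cols 358–404. I'll enlarge this area to measure more precisely.

Run:
```python
import cv2
a=cv2.imread('pics/top.png')[140:300,120:490]; cv2.imwrite('pics/c1.png',cv2.resize(a,None,fx=2.15,fy=2.15,interpolation=cv2.INTER_CUBIC))
a=cv2.imread('pics/scene.png')[130:350,145:405]; cv2.imwrite('pics/c2.png',cv2.resize(a,None,fx=2.7,fy=2.7,interpolation=cv2.INTER_CUBIC))
```

```text
(no output)
```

View pics/c1.png

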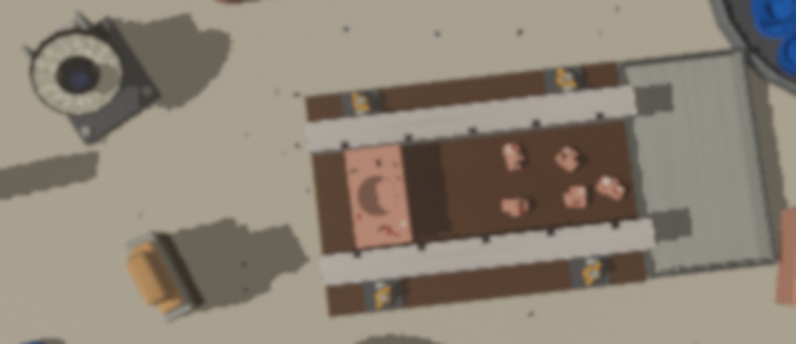

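View pics/c2.png

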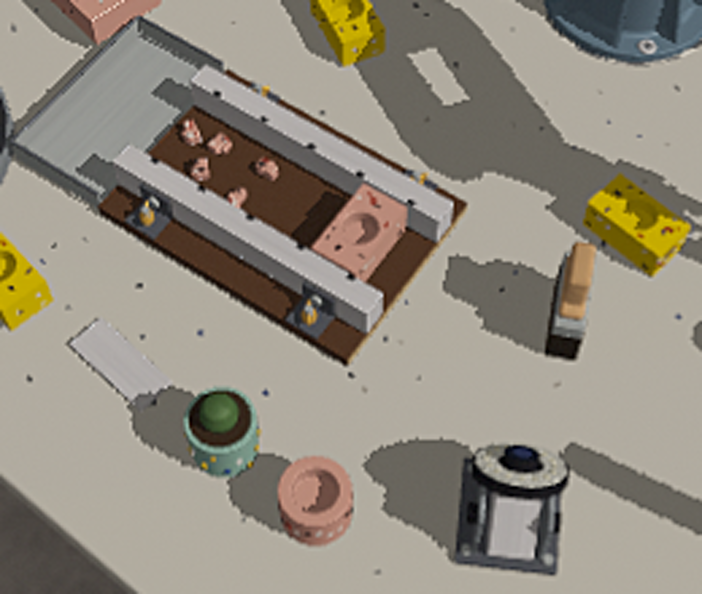

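The crops show clear corners for the mould board, bars and holder, and outlines for the ring light and brush. Next I fit the poses from both cameras.

```bash
cat >> h.py <<'E'
def proj(f,P,T=None):
    s=np.load('pics/'+f+'.npz'); T=s['world_from_camera'] if T is None else T
    p=(np.linalg.inv(T)@np.c_[np.atleast_2d(P),np.ones(len(np.atleast_2d(P)))].T)[:3]
    a=np.array([p[0],-p[1]])/-p[2]; a=a*(1+float(s['k1'])*(a**2).sum(0)); M=s['mtx']
    return np.c_[M[0,0]*a[0]+M[0,2],M[1,1]*a[1]+M[1,2]]
def ray(f,uv,z,T=None):
    s=np.load('pics/'+f+'.npz'); T=s['world_from_camera'] if T is None else T; M=s['mtx']
    k=float(s['k1']); d=(np.array(uv)-M[:2,2])/M[0,0]; a=d.copy()
    for _ in range(8): a=d/(1+k*(a**2).sum())
    v=T[:3,:3]@[a[0],-a[1],-1]; c=T[:3,3]; return c+v*(z-c[2])/v[2]
def c1(u): return (np.array(u)+.5)/2.15-.5+[120,140]
def c2(u): return (np.array(u)+.5)/2.7-.5+[145,130]
E
cat > fit.py <<'E'
from h import *
from scipy.optimize import least_squares as ls
def se2(p,L): 
    L=np.array(L,float); return np.c_[R.from_euler('z',p[2]).apply(L)[:,:2]+p[:2],L[:,2]]
def fit(p0,A,B=[]):
    def f(p):
        r=[]
        for n,c,S in(('top',c1,A),('scene',c2,B)):
            if len(S): r.append((proj(n,se2(p,[s[1] for s in S]))-np.array([c(s[0]) for s in S])).ravel())
        return np.concatenate(r)
    r=ls(f,p0,loss='soft_l1'); print(np.round(r.x,4),'res px',np.round(r.fun,1)); return r.x
print('mould');m=fit([.45,0,.1],[((305,97),(.12,.17,.018)),((331,316),(-.12,.17,.018)),((645,280),(-.12,-.17,.018)),
 ((305,125),(.084,.17,.063)),((313,152),(.054,.17,.063)),((635,88),(.084,-.17,.063)),((637,114),(.054,-.17,.063)),((322,258),(-.054,.17,.063)),((325,284),(-.084,.17,.063)),((652,221),(-.054,-.17,.063)),((655,247),(-.084,-.17,.063))],
 [((348,362),(.12,.17,.018)),((466,205),(-.12,.17,.018)),((369,331),(.084,.17,.063)),((382,296),(.054,.17,.063)),((439,238),(-.084,.17,.0235))][:4])
print('holder, relative');h=fit([.42,.0,.1],[((344,152),(.05,.028,.063)),((403,144),(.05,-.028,.063)),((412,243),(-.05,-.028,.063)),((358,249),(-.05,.028,.063))])
print(R.from_euler('z',-m[2]).apply([h[0]-m[0],h[1]-m[1],0]))
for u in [(513,156),(568,159),(514,207),(575,197),(610,188)]:
    w=ray('top',c1(u),.025); print('scrap',w[:2],R.from_euler('z',-m[2]).apply(w-[m[0],m[1],0])[:2])
print('brush coarse', ray('top',c1((145,270)),.13),ray('scene',c2((584,247)),.13),'base',ray('scene',c2((563,345)),.02))
# ring
print('lens',ray('top',c1((78,74)),.11),ray('scene',c2((521,458)),.11))
print('plate',[ray('top',c1(u),.006)[:2].round(4) for u in((108,18),(158,95),(88,143))],[ray('scene',c2(u),.006)[:2].round(4) for u in((458,560),(556,572))])
E
python3 fit.py
```

```text
mould
[ 0.5298 -0.1221  0.0853] res px [-0.3 -0.5 -1.   0.8  1.1  0.8  0.2 -0.9 -2.1 -0.2 -0.9 -1.2  0.   0.
 -0.9 -0.8 -0.8  0.8  0.  -1.1  0.6  0.5 -0.8 -1.5  0.2 -1.7 -1.3 -7.
 -0.1 -1.7]
holder, relative
[ 0.5205 -0.0194  0.0889] res px [ 1.1 -0.1 -1.2  0.7  0.1 -0.3 -0.1 -0.2]
[-0.00056118  0.10312976  0.        ]
scrap [ 0.56210267 -0.16436995] [ 0.02854531 -0.0448303 ]
scrap [ 0.55719135 -0.22266804] [ 0.0186843  -0.10249787]
scrap [ 0.50767196 -0.1630613 ] [-0.02557593 -0.0388884 ]
scrap [ 0.51646937 -0.22809587] [-0.02235207 -0.10443607]
scrap [ 0.5249812  -0.26559322] [-0.01706633 -0.14252232]
brush coarse [0.45355651 0.20667991 0.13      ] [0.4311778  0.20043016 0.13      ] base [0.4794073 0.2257372 0.02     ]
lens [0.64845659 0.27673322 0.11      ] [0.64863621 0.28001129 0.11      ]
plate [array([0.7314, 0.275 ]), array([0.6429, 0.2198]), array([0.5918, 0.2978])] [array([0.7312, 0.2774]), array([0.681 , 0.3585])]
```

```bash
cat >> h.py <<'E'
def down(yaw): # tool z down, tool y along yaw
    y=np.array([np.cos(yaw),np.sin(yaw),0]); z=np.array([0,0,-1.]); return R.from_matrix(np.c_[np.cross(y,z),y,z])
def plan(p,Rt,p0=None,R0=None):
    o=observe(); p0=o['tool_pos'] if p0 is None else np.array(p0); R0=R.from_rotvec(o['orientation']) if R0 is None else R0
    w=(R0.inv()*Rt).as_rotvec(); t=R0.inv().apply(np.array(p)-p0)
    print('turn',(w/(np.pi/2)).round(4).tolist(),'shift',(t/.4).round(4).tolist(),'rows>=',round(max(np.linalg.norm(t)/.05,np.degrees(np.linalg.norm(w))/8.59),1))
E
python3 - <<'E'
from h import *
s=save('wrist','w0'); print(s['hand_eye'],s['mtx'],s['k1'])
R0=R.from_rotvec(observe()['orientation']); print(R0.as_matrix().round(3))
a=np.radians(127)
for yaw in(a,a-np.pi):
  plan([.445,.205,.30],down(yaw))
  T=np.eye(4);T[:3,:3]=down(yaw).as_matrix();T[:3,3]=[.445,.205,.30]
  print(proj('w0',[[.445,.205,.13],[.45,.21,0],[.648,.278,.11]],T@s['hand_eye']))
E
```

```text
[[ 4.99811473e-04  9.45317741e-01  3.26150455e-01  8.43889173e-02]
 [ 9.99999363e-01 -1.42277981e-04 -1.12007587e-03 -6.64927231e-04]
 [-1.01242357e-03  3.26150807e-01 -9.45317209e-01 -1.34620672e-01]
 [ 0.00000000e+00  0.00000000e+00  0.00000000e+00  1.00000000e+00]] [[363.4717308    0.         280.64597885]
 [  0.         363.4717308  215.77413797]
 [  0.           0.           1.        ]] -0.028878969421076615
[[-0.945  0.328 -0.001]
 [ 0.328  0.945 -0.001]
 [ 0.    -0.001 -1.   ]]
turn [-0.0007, -0.0006, -0.6236] shift [-0.8834, -0.588, -0.1529] rows>= 8.6
[[281.00809197 193.22109502]
 [281.60508886 170.13415167]
 [223.33981049 367.57623569]]
turn [-0.0007, 0.0008, 1.3764] shift [-0.8834, -0.588, -0.1529] rows>= 14.4
[[281.00809197 193.22109502]
 [279.98144884 158.64139705]
 [366.17607147 -78.19351771]]
```

Emit:
send_rows(rows=[[[0, 0, -0.62], [-0.883, -0.588, -0.153], 1], [[0, 0, -0.62], [-0.883, -0.588, -0.153], 1], [[0, 0, -0.62], [-0.883, -0.588, -0.153], 1], [[0, 0, -0.62], [-0.883, -0.588, -0.153], 1], [[0, 0, -0.62], [-0.883, -0.588, -0.153], 1], [[0, 0, -0.62], [-0.883, -0.588, -0.153], 1], [[0, 0, -0.62], [-0.883, -0.588, -0.153], 1], [[0, 0, -0.62], [-0.883, -0.588, -0.153], 1]])

```text
clock: 0.95
tool_pos: [0.4054, 0.2576, 0.291]
orientation: [0.996, -2.979, -0.001]
wrist_force: [0.8, 0.6, 0.2]
opening: 0.0853
grip_force: 0.0
```

Emit:
send_rows(rows=[[[0, 0, -0.05], [-0.085, -0.06, -0.015], 1], [[0, 0, -0.05], [-0.085, -0.06, -0.015], 1], [[0, 0, -0.05], [-0.085, -0.06, -0.015], 1]])

```text
clock: 1.25
tool_pos: [0.4469, 0.2595, 0.2962]
orientation: [1.101, -2.941, -0.001]
wrist_force: [-0.3, -0.2, 0.2]
opening: 0.0856
grip_force: 0.0
```

Run:
```python
from h import *
o=observe(); print(o['tool_pos'],o['orientation'],o['q'])
s=save('wrist','w1')
T=np.eye(4);T[:3,:3]=R.from_rotvec(o['orientation']).as_matrix();T[:3,3]=o['tool_pos'];np.save('pics/w1T.npy',T@s['hand_eye'])
a=cv2.imread('pics/w1.png');cv2.imwrite('pics/w1b.png',cv2.resize(a,(800,600),interpolation=cv2.INTER_CUBIC))
```

```text
[0.44693768 0.25949593 0.29623559] [ 1.10099548e+00 -2.94065621e+00 -5.49485887e-04] [ 2.95925712e-01  5.78130957e-03  1.68098279e+00  2.52262764e-04
  1.45643192e+00 -1.99139691e+00]
```

View pics/w1b.png

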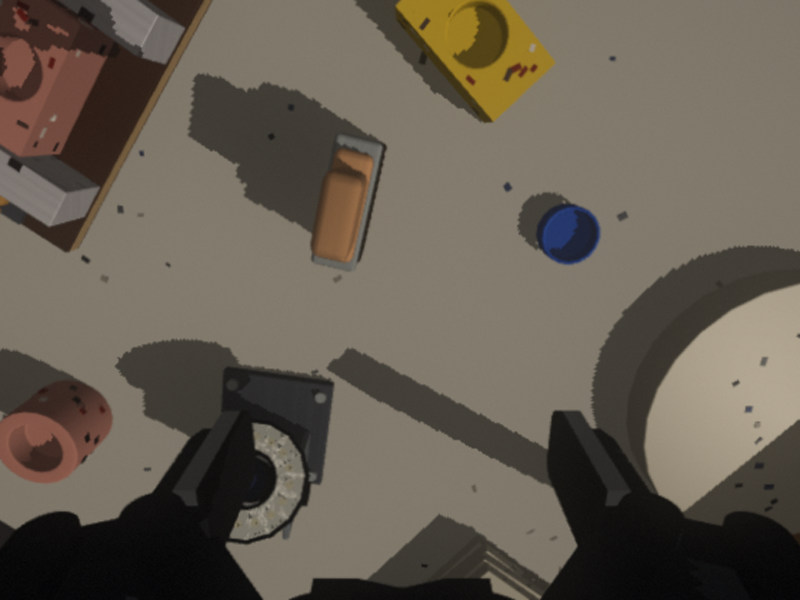

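Wrist view (800-px scale): the brush handle top is at about (339,215), the ferrule spans (338,135)–(357,270), and the camera plate corners are at (226,367), (333,381) and (322,483).

```bash
cat > fit2.py <<'E'
from h import *
from scipy.optimize import least_squares as ls
T=np.load('pics/w1T.npy')
w=lambda u:(np.array(u,float)+.5)*.7-.5
def se2(p,L): 
    L=np.array(L,float); return np.c_[R.from_euler('z',p[2]).apply(L)[:,:2]+p[:2],L[:,2]]
print('ferrule',[ray('w1',w(u),.074,T).round(4)[:2] for u in((338,135),(385,145),(357,270),(312,262))])
print('top',[ray('w1',w(u),.13,T).round(4)[:2] for u in((326,170),(365,175),(351,260),(313,257))])
A=[((338,135),(-.0455,.016*-1,.074)),((385,145),(-.0455,.016,.074)),((357,270),(.0455,.016,.074)),((312,262),(.0455,-.016,.074))]
f=lambda p:(proj('w1',se2(p,[a[1] for a in A]),T)-np.array([w(a[0]) for a in A])).ravel()
for y0 in(.6,):
  r=ls(f,[.44,.2,y0]); print(r.x.round(4),r.fun.round(1))
  print('handle top pred, 800px',((proj('w1',se2(r.x,[(a,b,.13) for a in(-.026,.026) for b in(-.012,.012)]),T)+.5)/.7).round())
print('plate',[ray('w1',w(u),.006,T).round(4)[:2] for u in((226,367),(333,381),(322,483))])
# camera head joint fit: lens x,y, yaw from ring outline + plate edges
E
python3 fit2.py
```

```text
ferrule [array([0.4123, 0.1748]), array([0.3969, 0.2021]), array([0.4744, 0.2423]), array([0.4908, 0.2146])]
top [array([0.4268, 0.1861]), array([0.4145, 0.2044]), array([0.4577, 0.2297]), array([0.4711, 0.2115])]
[0.4438 0.2086 0.4779] [-0.1 -2.3  0.4 -0.9 -0.4  2.7  0.1  1. ]
handle top pred, 800px [[327. 170.]
 [369. 180.]
 [310. 257.]
 [350. 267.]]
plate [array([0.6394, 0.2177]), array([0.5866, 0.2994]), array([0.6811, 0.3608])]
```

Run:
```python
from h import *
Rt=down(.497+np.pi/2)
plan([.4435,.208,.170],Rt); plan([.4435,.208,.104],Rt); o=observe(); print(o['clock'])
```

```text
turn [0.0004, -0.001, 0.1406] shift [0.0898, -0.0938, 0.3156] rows>= 2.7
turn [0.0004, -0.001, 0.1406] shift [0.0896, -0.0939, 0.4806] rows>= 4.0
1.3
```

Emit:
send_rows(rows=[[[0, 0, 0.14], [0.09, -0.094, 0.315], 1], [[0, 0, 0.14], [0.09, -0.094, 0.315], 1], [[0, 0, 0.14], [0.09, -0.094, 0.315], 1], [[0, 0, 0.14], [0.09, -0.094, 0.38], 1], [[0, 0, 0.14], [0.09, -0.094, 0.43], 1], [[0, 0, 0.14], [0.09, -0.094, 0.48], 1], [[0, 0, 0.14], [0.09, -0.094, 0.48], 1], [[0, 0, 0.14], [0.09, -0.094, 0.48], 1]])

```text
clock: 2.1
tool_pos: [0.4435, 0.2086, 0.1052]
orientation: [0.777, -3.043, -0.0]
wrist_force: [0.1, 0.4, 0.5]
opening: 0.0855
grip_force: 0.0
```

Emit:
send_rows(rows=[[[0, 0, 0], [0, 0, 0], -1], [[0, 0, 0], [0, 0, 0], -1], [[0, 0, 0], [0, 0, 0], -1], [[0, 0, 0], [0, 0, 0], -1], [[0, 0, 0], [0, 0, 0], -1], [[0, 0, 0], [0, 0, 0], -1]], grip_force=50)

```text
clock: 2.7
tool_pos: [0.445, 0.208, 0.1055]
orientation: [-0.775, 3.043, -0.0]
wrist_force: [-0.6, 0.1, 4.2]
opening: 0.0233
grip_force: 49.4
```

```bash
cat >> h.py <<'E'
M=np.array([.5298,-.1221,.0855])
def mw(x,y,z): 
    v=R.from_euler('z',M[2]).apply([x,y,0]); return [v[0]+M[0],v[1]+M[1],z]
E
python3 - <<'E'
from h import *
Rt=down(M[2]+np.pi/2)
plan([.445,.208,.225],R.from_rotvec(observe()['orientation'])); plan(mw(0,.022,.225),Rt); print(mw(0,.022,.225),Rt.as_rotvec())
E
```

```text
turn [0.0, 0.0, 0.0] shift [-0.0005, -0.0001, -0.2988] rows>= 2.4
turn [-0.0001, 0.0008, 0.263] shift [0.1859, -0.7759, -0.2987] rows>= 6.8
[np.float64(0.5279212909258527), np.float64(-0.10018036377549308), 0.225] [ 0.13426218 -3.13872236 -0.        ]
```

Emit:
send_rows(rows=[[[0, 0, 0], [0, 0, -0.08], -1], [[0, 0, 0], [0, 0, -0.19], -1], [[0, 0, 0], [0, 0, -0.3], -1], [[0, 0, 0.06], [0.045, -0.19, -0.3], -1], [[0, 0, 0.12], [0.07, -0.3, -0.3], -1], [[0, 0, 0.18], [0.1, -0.41, -0.3], -1], [[0, 0, 0.263], [0.125, -0.52, -0.3], -1], [[0, 0, 0.263], [0.15, -0.63, -0.3], -1]])

```text
clock: 3.5
tool_pos: [0.5095, -0.0351, 0.2245]
orientation: [0.129, -3.138, -0.001]
wrist_force: [0.6, 0.6, -1.9]
opening: 0.0234
grip_force: 48.9
```

Run:
```python
from h import *
Rt=down(M[2]+np.pi/2)
o=observe();print(o['tool_pos'],o['orientation'],o['wrist_force'])
plan(mw(0,.022,.225),Rt);plan(mw(0,.022,.126),Rt)
```

```text
[ 0.50949971 -0.0351199   0.22447746] [ 1.28771428e-01 -3.13827437e+00 -7.33466439e-04] [ 0.55582792  0.62250876 -1.87252894]
turn [0.0003, -0.0004, -0.0022] shift [-0.0326, -0.1659, -0.0014] rows>= 1.4
turn [0.0003, -0.0004, -0.0022] shift [-0.0327, -0.166, 0.2461] rows>= 2.4
```

Emit:
send_rows(rows=[[[0, 0, 0], [-0.015, -0.08, 0], -1], [[0, 0, 0], [-0.033, -0.166, 0], -1], [[0, 0, 0], [-0.033, -0.166, 0.09], -1], [[0, 0, 0], [-0.033, -0.166, 0.09], -1], [[0, 0, 0], [-0.033, -0.166, 0.09], -1]])

```text
clock: 4.0
tool_pos: [0.5275, -0.0978, 0.1879]
orientation: [0.134, -3.135, -0.003]
wrist_force: [1.0, -0.2, -1.2]
opening: 0.0232
grip_force: 49.3
```

Run:
```python
from h import *
o=observe(); print(o['tool_pos'],o['orientation'])
s=save('wrist','w2')
T=np.eye(4);T[:3,:3]=R.from_rotvec(o['orientation']).as_matrix();T[:3,3]=o['tool_pos'];np.save('pics/w2T.npy',T@s['hand_eye'])
save('scene','s2')
b=cv2.imread('pics/s2.png')[80:360,100:380];a=cv2.imread('pics/w2.png')
a=cv2.resize(a,(400,300));b=cv2.resize(b,(400,400));cv2.imwrite('pics/m2.png',np.hstack([cv2.copyMakeBorder(a,0,100,0,0,0),b]))
```

```text
[ 0.5274788  -0.09775179  0.18788018] [ 1.34079055e-01 -3.13542324e+00 -2.81847137e-03]
```

View pics/m2.png

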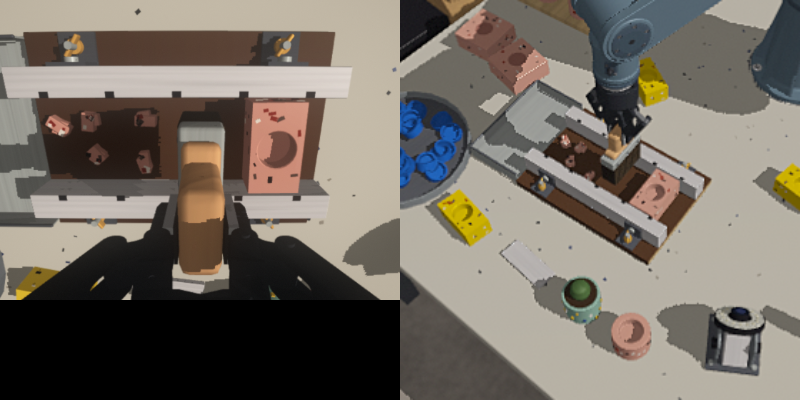

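Run:
```python
from h import *
T=np.load('pics/w2T.npy')
for x in(-.084,-.054,.054,.084):
    print(x,[(proj('w2',[mw(x,y,.063)],T)/1.4).round(1).tolist() for y in(.17,-.17)])
print('board',[(proj('w2',[mw(x,y,.018)],T)/1.4).round(1).tolist() for x,y in((-.12,.17),(.12,.17))])
# ferrule ends, expected centred
p=observe()['tool_pos']; Rt=R.from_rotvec(observe()['orientation']); x=Rt.apply([1,0,0])
zb=p-np.array([0,0,.1055])
print('ferrule top ends',[(proj('w2',[zb+[0,0,.074]+s*.0455*x+Rt.apply([0,t,0])],T)/1.4).round(1).tolist() for s in(1,-1) for t in(-.016,.016)])
a=cv2.imread('pics/w2.png'); 
plan(mw(0,.022,.126),down(M[2]+np.pi/2))
```

```text
-0.084 [[[351.8, 67.1]], [[-0.8, 67.7]]]
-0.054 [[[346.5, 98.7]], [[6.2, 99.0]]]
0.054 [[[329.3, 195.6]], [[28.8, 195.6]]]
0.084 [[[325.0, 218.6]], [[34.4, 218.5]]]
board [[[334.7, 32.0]], [[306.1, 223.0]]]
ferrule top ends [[[175.7, 130.8]], [[225.0, 130.8]], [[179.5, 247.0]], [[221.3, 246.9]]]
turn [-0.0002, 0.0006, 0.0006] shift [0.0033, -0.0054, 0.1599] rows>= 1.3
```

Run:
```python
from h import *
p=observe()['tool_pos'];x=R.from_rotvec(observe()['orientation']).apply([1,0,0]);T=np.load('pics/w2T.npy')
for z in(0,.052,.074): print(z,(proj('w2',[p-[0,0,.1055-z]+s*.0445*x for s in(1,-1)],T)/1.4).round(1).tolist())
a=cv2.imread('pics/w2.png'); print(a[150:200:2,280].tolist())
plan(mw(.003,.022,.126),down(M[2]+np.pi/2))
```

```text
0 [[200.2, 112.7], [200.2, 198.8]]
0.052 [[200.3, 125.0], [200.4, 228.8]]
0.074 [[200.3, 132.3], [200.4, 245.8]]
[[51, 64, 86], [50, 62, 86], [49, 61, 83], [36, 41, 49], [30, 34, 39], [30, 33, 39], [31, 35, 40], [31, 35, 39], [29, 33, 39], [29, 33, 38], [61, 65, 67], [75, 80, 82], [75, 80, 82], [77, 82, 85], [103, 109, 112], [127, 136, 137], [136, 144, 147], [142, 149, 152], [145, 153, 155], [145, 152, 155], [144, 153, 153], [145, 154, 155], [144, 153, 154], [139, 149, 150], [64, 79, 94]]
turn [-0.0002, 0.0006, 0.0006] shift [-0.0042, -0.0054, 0.1599] rows>= 1.3
```

Emit:
send_rows(rows=[[[0, 0, 0], [-0.002, -0.005, 0.05], -1], [[0, 0, 0], [-0.002, -0.005, 0.1], -1], [[0, 0, 0], [-0.002, -0.005, 0.14], -1], [[0, 0, 0], [-0.002, -0.005, 0.16], -1], [[0, 0, 0], [-0.002, -0.005, 0.16], -1], [[0, 0, 0], [-0.002, -0.005, 0.16], -1]])

```text
clock: 4.7
tool_pos: [0.5303, -0.1003, 0.1261]
orientation: [-0.135, 3.137, -0.001]
wrist_force: [0.4, 0.1, -0.6]
opening: 0.0229
grip_force: 49.4
```

Emit:
send_rows(rows=[[[0, 0, 0], [0, -0.025, 0], -1], [[0, 0, 0], [0, -0.05, 0], -1], [[0, 0, 0], [0, -0.075, 0], -1], [[0, 0, 0], [0, -0.1, 0], -1], [[0, 0, 0], [0, -0.125, 0], -1], [[0, 0, 0], [0, -0.15, 0], -1], [[0, 0, 0], [0, -0.175, 0], -1], [[0, 0, 0], [0, -0.2, 0], -1]])

```text
clock: 5.5
tool_pos: [0.5364, -0.1809, 0.1248]
orientation: [0.134, -3.139, -0.0]
wrist_force: [-0.5, 0.4, -1.5]
opening: 0.0233
grip_force: 49.5
```

Emit:
send_rows(rows=[[[0, 0, 0], [0, -0.025, 0], -1], [[0, 0, 0], [0, -0.05, 0], -1], [[0, 0, 0], [0, -0.075, 0], -1], [[0, 0, 0], [0, -0.1, 0], -1], [[0, 0, 0], [0, -0.125, 0], -1], [[0, 0, 0], [0, -0.15, 0], -1], [[0, 0, 0], [0, -0.175, 0], -1], [[0, 0, 0], [0, -0.2, 0], -1]])

```text
clock: 6.3
tool_pos: [0.5433, -0.2606, 0.1249]
orientation: [0.135, -3.139, 0.0]
wrist_force: [-0.0, 0.3, -1.2]
opening: 0.0234
grip_force: 49.4
```

Run:
```python
from h import *
plan(mw(.002,-.2,.126),down(M[2]+np.pi/2));print(observe()['wrist_force'])
```

```text
turn [-0.0, -0.0, 0.0001] shift [-0.0009, -0.1522, -0.0028] rows>= 1.2
[-0.04699088  0.27349926 -1.22797812]
```

Emit:
send_rows(rows=[[[0, 0, 0], [0, -0.02, 0], -1], [[0, 0, 0], [0, -0.04, 0], -1], [[0, 0, 0], [0, -0.06, 0], -1], [[0, 0, 0], [0, -0.08, 0], -1], [[0, 0, 0], [0, -0.1, 0], -1], [[0, 0, 0], [0, -0.125, 0], -1], [[0, 0, 0], [0, -0.15, 0], -1], [[0, 0, 0], [0, -0.15, 0], -1]])

```text
clock: 7.1
tool_pos: [0.5485, -0.3213, 0.1251]
orientation: [-0.133, 3.138, -0.002]
wrist_force: [-0.0, -0.5, -1.9]
opening: 0.0233
grip_force: 49.5
```

Emit:
send_rows(rows=[[[0, 0, 0], [0, 0, -0.06], -1], [[0, 0, 0], [0, 0, -0.15], -1], [[0, 0, 0], [0, 0, -0.25], -1], [[0, 0, 0], [0, 0.12, -0.25], -1], [[0, 0, 0], [0, 0.24, -0.25], -1], [[0, 0, 0], [0, 0.36, -0.25], -1], [[0, 0, 0], [0, 0.48, -0.25], -1], [[0, 0, 0], [0, 0.6, -0.25], -1]])

```text
clock: 7.9
tool_pos: [0.5273, -0.0785, 0.225]
orientation: [-0.134, 3.138, -0.0]
wrist_force: [1.0, 0.2, -1.6]
opening: 0.0234
grip_force: 49.7
```

Run:
```python
from h import *
save('scene','s3');save('wrist','w3')
o=observe(); print(o['tool_pos'],o['orientation'],o['opening'])
b=cv2.imread('pics/s3.png')[110:290,120:320];a=cv2.imread('pics/w3.png')
a=cv2.resize(a,(350,262));b=cv2.resize(b,(450,405),interpolation=cv2.INTER_CUBIC);cv2.imwrite('pics/m3.png',np.hstack([cv2.copyMakeBorder(a,0,143,0,0,0),b]))
Rt=down(.497+np.pi/2); plan([.445,.208,.225],Rt); plan([.445,.208,.108],Rt)
```

```text
[ 0.52683952 -0.07477198  0.22484421] [ 0.14339559 -3.13771574 -0.00368927] 0.02341674134019506
turn [0.0016, -0.0, -0.2583] shift [0.1393, 0.7226, 0.0014] rows>= 5.9
turn [0.0016, -0.0, -0.2583] shift [0.1391, 0.7219, 0.2939] rows>= 6.3
```

View pics/m3.png

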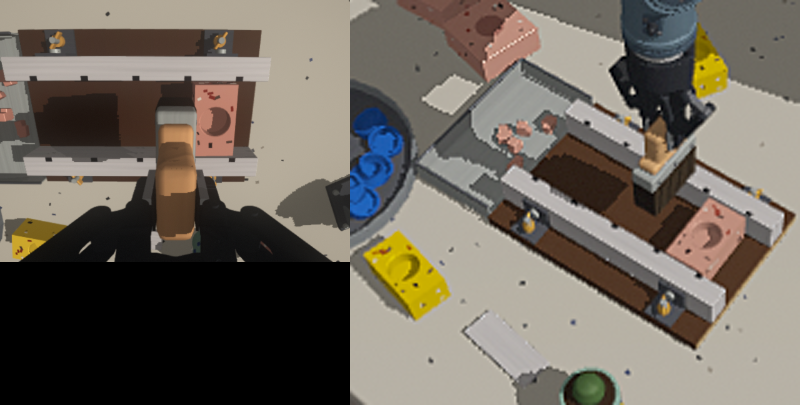

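The channel is empty and the scraps lie in the pan. I'll return the brush now.

Emit:
send_rows(rows=[[[0, 0, -0.04], [0.025, 0.12, 0], -1], [[0, 0, -0.08], [0.05, 0.24, 0], -1], [[0, 0, -0.12], [0.07, 0.36, 0], -1], [[0, 0, -0.16], [0.09, 0.48, 0], -1], [[0, 0, -0.2], [0.115, 0.6, 0], -1], [[0, 0, -0.258], [0.139, 0.72, 0], -1], [[0, 0, -0.258], [0.139, 0.72, 0.1], -1], [[0, 0, -0.258], [0.139, 0.72, 0.15], -1]])

```text
clock: 8.8
tool_pos: [0.4465, 0.2031, 0.1632]
orientation: [0.769, -3.045, 0.0]
wrist_force: [-0.7, -0.6, -2.0]
opening: 0.0233
grip_force: 50.3
```

Emit:
send_rows(rows=[[[0, 0, 0], [0, 0, 0.0], -1], [[0, 0, 0], [0, 0, 0], -1]])

```text
clock: 9.0
tool_pos: [0.4482, 0.2015, 0.1653]
orientation: [0.763, -3.047, 0.0]
wrist_force: [0.4, 0.0, -1.3]
opening: 0.0233
grip_force: 50.3
```

Run:
```python
from h import *
o=observe();print(o['tool_pos'],o['wrist_force'])
Rt=down(.497+np.pi/2); plan([.445,.208,.107],Rt)
s=save('top','t3')
b=cv2.imread('pics/t3.png')[160:280,240:500];cv2.imwrite('pics/t3c.png',cv2.resize(b,None,fx=3,fy=3,interpolation=cv2.INTER_CUBIC))
```

```text
[0.44822672 0.20153232 0.16530307] [ 0.41572511  0.01496862 -1.29272617]
turn [-0.0, -0.0001, -0.0041] shift [-0.0005, 0.0181, 0.1458] rows>= 1.2
```

View pics/t3c.png

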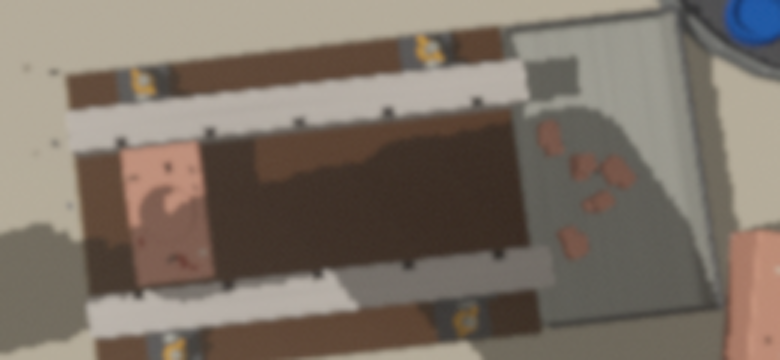

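All five scraps are in the pan, at crop positions (550,137), (583,165), (618,172), (598,202) and (573,242). Next I set the brush down.

Emit:
send_rows(rows=[[[0, 0, 0], [0, 0.018, 0.03], -1], [[0, 0, 0], [0, 0.018, 0.07], -1], [[0, 0, 0], [0, 0.018, 0.1], -1], [[0, 0, 0], [0, 0.018, 0.125], -1], [[0, 0, 0], [0, 0.018, 0.14], -1], [[0, 0, 0], [0, 0.018, 0.146], -1], [[0, 0, 0], [0, 0.018, 0.149], -1], [[0, 0, 0], [0, 0.018, 0.149], -1]])

```text
clock: 9.85
tool_pos: [0.4448, 0.2083, 0.1057]
orientation: [-0.763, 3.047, -0.0]
wrist_force: [-0.1, 0.0, -1.2]
opening: 0.0231
grip_force: 50.4
```

Emit:
send_rows(rows=[[[0, 0, 0], [0, 0, 0.003], -1], [[0, 0, 0], [0, 0, 0.003], -1], [[0, 0, 0], [0, 0, 0.003], -1]])

```text
clock: 10.15
tool_pos: [0.4452, 0.2083, 0.1055]
orientation: [-0.763, 3.046, -0.0]
wrist_force: [-2.3, -1.7, 7.3]
opening: 0.0229
grip_force: 51.5
```

Contact. I'll open the gripper gradually, then rise.

Emit:
send_rows(rows=[[[0, 0, 0], [0, 0, -0.001], 0], [[0, 0, 0], [0, 0, -0.001], 1], [[0, 0, 0], [0, 0, -0.001], 1], [[0, 0, 0], [0, 0, -0.001], 1], [[0, 0, 0], [0, 0, -0.001], 1], [[0, 0, 0], [0, 0, -0.1], 1], [[0, 0, 0], [0, 0, -0.2], 1], [[0, 0, 0], [0, 0, -0.3], 1]])

```text
clock: 10.95
tool_pos: [0.444, 0.2081, 0.2251]
orientation: [0.763, -3.046, -0.0]
wrist_force: [1.5, 0.2, -0.8]
opening: 0.0858
grip_force: 0.0
```

Run:
```python
from h import *
o=observe();print(o['tool_pos'],o['opening'])
Rt=down(.0875+np.pi/2); p=mw(0,.1025,0); print(p)
plan([.52,-.02,.26],Rt)
T=np.eye(4);T[:3,:3]=Rt.as_matrix();T[:3,3]=[.52,-.02,.26]
```

```text
[0.44401041 0.2080581  0.22514669] 0.08578968647235159
[np.float64(0.5210469236318134), np.float64(-0.01997442213582), 0]
turn [0.0001, -0.0007, 0.2568] shift [0.1013, -0.5924, -0.0872] rows>= 4.9
```

Emit:
send_rows(rows=[[[0, 0, 0.05], [0.02, -0.12, -0.08], 1], [[0, 0, 0.1], [0.04, -0.24, -0.08], 1], [[0, 0, 0.15], [0.06, -0.36, -0.08], 1], [[0, 0, 0.2], [0.08, -0.47, -0.08], 1], [[0, 0, 0.257], [0.1, -0.59, -0.08], 1], [[0, 0, 0.257], [0.1, -0.59, -0.05], 1], [[0, 0, 0.257], [0.1, -0.59, -0.03], 1], [[0, 0, 0.257], [0.1, -0.59, -0.03], 1]])

```text
clock: 11.75
tool_pos: [0.519, -0.0178, 0.2341]
orientation: [0.138, -3.135, -0.002]
wrist_force: [-0.2, 0.1, -0.2]
opening: 0.0855
grip_force: 0.0
```

Run:
```python
from h import *
o=observe();print(o['tool_pos'],o['orientation'])
s=save('wrist','w4')
T=np.eye(4);T[:3,:3]=R.from_rotvec(o['orientation']).as_matrix();T[:3,3]=o['tool_pos'];T=T@s['hand_eye'];np.save('pics/w4T.npy',T)
print(proj('w4',[mw(x,.1025+y,.063) for x,y in((-.05,.028),(-.05,-.028),(.05,-.028),(.05,.028))],T).round())
a=cv2.imread('pics/w4.png');cv2.imwrite('pics/w4b.png',cv2.resize(a,(800,600),interpolation=cv2.INTER_CUBIC))
```

```text
[ 0.51903333 -0.01777358  0.23414787] [ 1.38219555e-01 -3.13498962e+00 -2.40623255e-03]
[[312. 138.]
 [244. 138.]
 [247. 248.]
 [308. 248.]]
```

View pics/w4b.png

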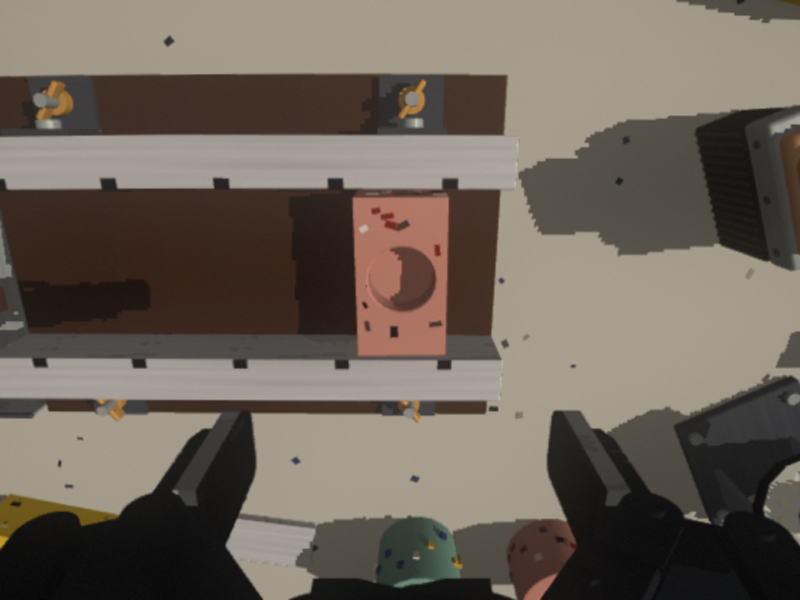

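The holder's top face corners are at (353,196), (448,196), (445,354) and (357,354). The brush stands upright.

Run:
```python
from h import *
T=np.load('pics/w4T.npy')
P=np.array([ray('w4',(np.array(u)+.5)*.7-.5,.063,T) for u in((353,196),(448,196),(445,354),(357,354))]);print(P.round(4))
c=P.mean(0); e=(P[0]+P[1]-P[2]-P[3])/2; f=(P[1]+P[2]-P[0]-P[3])/2
print(c,np.linalg.norm(e),np.degrees(np.arctan2(e[1],e[0])),np.linalg.norm(f),np.degrees(np.arctan2(f[1],f[0])))
Rt=down(.0865+np.pi/2)
o=observe();print(o['tool_pos'],o['orientation'])
plan([c[0],c[1],.15],Rt);plan([c[0],c[1],.038],Rt)
```

```text
[[ 0.473  -0.0498  0.063 ]
 [ 0.4682  0.0051  0.063 ]
 [ 0.5676  0.0149  0.063 ]
 [ 0.5726 -0.0414  0.063 ]]
[ 0.5203527  -0.01778306  0.063     ] 0.09993770555957888 -174.76050028787765 0.055854123865639926 95.03927078739551
[ 0.51946176 -0.01750598  0.23506918] [ 1.39603357e-01 -3.13619864e+00 -1.57422011e-03]
turn [0.0007, -0.0014, 0.0016] shift [-0.0026, -0.0011, 0.2127] rows>= 1.7
turn [0.0007, -0.0014, 0.0016] shift [-0.0033, -0.0014, 0.4927] rows>= 3.9
```

Emit:
send_rows(rows=[[[0, 0, 0], [-0.003, -0.001, 0.1], 1], [[0, 0, 0], [-0.003, -0.001, 0.2], 1], [[0, 0, 0], [-0.003, -0.001, 0.28], 1], [[0, 0, 0], [-0.003, -0.001, 0.35], 1], [[0, 0, 0], [-0.003, -0.001, 0.42], 1], [[0, 0, 0], [-0.003, -0.001, 0.47], 1], [[0, 0, 0], [-0.003, -0.001, 0.493], 1], [[0, 0, 0], [-0.003, -0.001, 0.493], 1]])

```text
clock: 12.6
tool_pos: [0.5209, -0.0178, 0.0382]
orientation: [0.14, -3.137, -0.001]
wrist_force: [1.2, 0.2, -0.1]
opening: 0.085
grip_force: 0.0
```

Emit:
send_rows(rows=[[[0, 0, 0], [0, 0, 0], -1], [[0, 0, 0], [0, 0, 0], -1], [[0, 0, 0], [0, 0, 0], -1], [[0, 0, 0], [0, 0, 0], -1], [[0, 0, 0], [0, 0, 0], -1]], grip_force=80)

```text
clock: 13.1
tool_pos: [0.5232, -0.0192, 0.0408]
orientation: [-0.137, 3.135, -0.001]
wrist_force: [0.4, 2.2, 5.8]
opening: 0.0549
grip_force: 86.4
```

Run:
```python
from h import *
o=observe();print({k:np.round(v,4) for k,v in o.items() if k!='joint_torque'})
```

```text
{'clock': np.float64(13.1), 'q': array([-2.6400e-01,  3.4040e-01,  1.8674e+00,  7.0000e-04,  9.3040e-01,
       -1.9223e+00]), 'dq': array([-0.0005,  0.0003,  0.0009, -0.0001, -0.0005, -0.0004]), 'tool_pos': array([ 0.5232, -0.0192,  0.0408]), 'orientation': array([-1.3670e-01,  3.1352e+00, -8.0000e-04]), 'wrist_force': array([0.396 , 2.1762, 5.7883]), 'torque': array([0.4353, 0.0948, 0.0869]), 'grip_force': np.float64(86.4072), 'opening': np.float64(0.0549)}
```

```bash
cat >> h.py <<'E'
def avg(n=15):
    P=[];Q=[];F=[]
    for _ in range(n):
        snapshot('wrist'); o=observe(); P.append(o['tool_pos']);Q.append(o['orientation']);F.append(o['wrist_force'])
    P=np.array(P);m=R.from_rotvec(Q).mean(); print('avg',P.mean(0).round(5),'sd',P.std(0).round(5),'F',np.mean(F,0).round(2)); return P.mean(0),m
E
python3 - <<'E'
from h import *
p,m=avg(16); print(m.as_matrix().round(4)); print(observe()['clock'])
np.savez('grasp.npz',p=p,m=m.as_matrix())
E
```

```text
avg [ 0.5232  -0.01922  0.04079] sd [1.e-05 1.e-05 1.e-05] F [-0.27  1.52  6.29]
[[-9.962e-01 -8.710e-02  3.400e-03]
 [-8.710e-02  9.962e-01 -4.000e-04]
 [-3.300e-03 -7.000e-04 -1.000e+00]]
13.9
```

Emit:
send_rows(rows=[[[0, 0, 0], [0, 0, -0.02], -1], [[0, 0, 0], [0, 0, -0.05], -1], [[0, 0, 0], [0, 0, -0.09], -1], [[0, 0, 0], [0, 0, -0.14], -1], [[0, 0, 0], [0, 0, -0.22], -1], [[0, 0, 0], [0, 0, -0.32], -1], [[0, 0, 0], [0, 0, -0.43], -1], [[0, 0, 0], [0, 0, -0.54], -1]])

```text
clock: 14.7
tool_pos: [0.5208, -0.019, 0.2571]
orientation: [0.137, -3.138, 0.0]
wrist_force: [0.6, -0.5, -4.3]
opening: 0.055
grip_force: 85.2
```

Run:
```python
from h import *
p,m=avg(6); print(observe()['opening'],observe()['clock'])
he=snapshot('wrist')['hand_eye']
for q in([.62,.12,.30],[.66,.10,.3],[.62,.12,.33]):
    T=np.eye(4);T[:3,:3]=m.as_matrix();T[:3,3]=q
    print(q,proj('w4',[[.6485,.278,.11],[.681,.3585,.006],[.592,.298,.006]],T@he).round().tolist()); plan(q,m,p,m)
```

```text
avg [ 0.52275 -0.01943  0.25883] sd [0.00181 0.00045 0.00452] F [ 0.8  -0.11 -2.82]
0.05480014251233886 15.0
[0.62, 0.12, 0.3] [[442.0, 229.0], [464.0, 228.0], [433.0, 154.0]]
turn [0.0, 0.0, 0.0] shift [-0.2731, 0.3259, -0.1022] rows>= 3.5
[0.66, 0.1, 0.3] [[473.0, 191.0], [487.0, 199.0], [457.0, 121.0]]
turn [0.0, 0.0, 0.0] shift [-0.3683, 0.2674, -0.1015] rows>= 3.7
[0.62, 0.12, 0.33] [[430.0, 219.0], [453.0, 220.0], [424.0, 150.0]]
turn [0.0, 0.0, 0.0] shift [-0.2735, 0.3257, -0.1772] rows>= 3.7
```

Emit:
send_rows(rows=[[[0, 0, 0], [-0.05, 0.06, -0.02], -1], [[0, 0, 0], [-0.11, 0.13, -0.04], -1], [[0, 0, 0], [-0.17, 0.2, -0.06], -1], [[0, 0, 0], [-0.23, 0.27, -0.08], -1], [[0, 0, 0], [-0.27, 0.32, -0.1], -1], [[0, 0, 0], [-0.27, 0.32, -0.1], -1], [[0, 0, 0], [-0.27, 0.32, -0.1], -1]])

```text
clock: 15.75
tool_pos: [0.6172, 0.118, 0.2925]
orientation: [0.138, -3.134, 0.0]
wrist_force: [-0.2, -0.3, -4.0]
opening: 0.0548
grip_force: 85.8
```

Run:
```python
from h import *
avg(4); p,m=avg(5)
s=save('wrist','w5');o=observe()
T=np.eye(4);T[:3,:3]=R.from_rotvec(o['orientation']).as_matrix();T[:3,3]=o['tool_pos'];np.save('pics/w5T.npy',T@s['hand_eye'])
a=cv2.imread('pics/w5.png')
A=cv2.resize(a[150:320,380:510],None,fx=3,fy=3,interpolation=cv2.INTER_CUBIC)
B=cv2.resize(a[170:400,190:370],None,fx=2.2,fy=2.2,interpolation=cv2.INTER_CUBIC)
print(A.shape,B.shape);h=max(len(A),len(B))
pad=lambda i:cv2.copyMakeBorder(i,0,h-len(i),0,0,0)
cv2.imwrite('pics/m5.png',np.hstack([pad(A),pad(B)]))
```

```text
avg [0.61715 0.11704 0.29327] sd [0.00013 0.00022 0.00046] F [ 0.27 -0.56 -3.8 ]
avg [0.6178  0.11708 0.29472] sd [0.00016 0.00017 0.00027] F [-0.21  0.01 -3.58]
(510, 390, 3) (506, 396, 3)
```

View pics/m5.png

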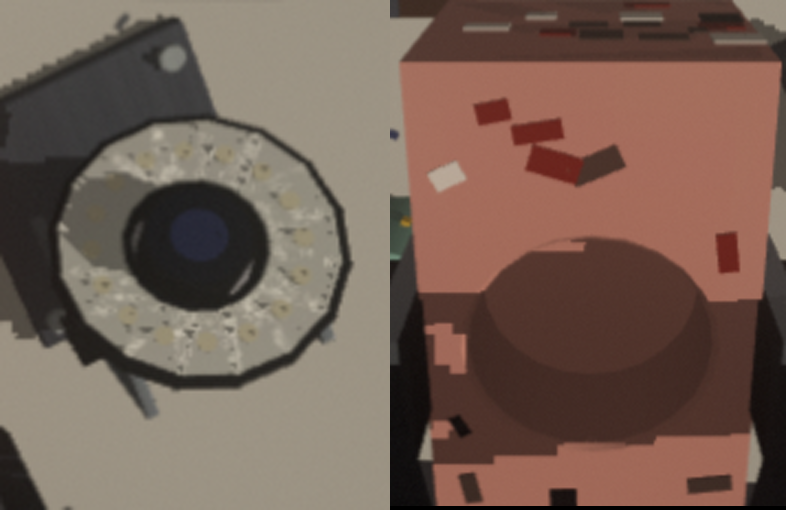

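Left: the lens glass (blue disc) is at about (200,236), the barrel centre at (197,246) and the ring centre at (203,250). Right: the holder's far top edge runs from (401,62) to (781,62), seen squarely between the pads.

Run:
```python
from h import *
T=np.load('pics/w5T.npy'); A=lambda u:(np.array(u)+.5)/3-.5+[380,150]; B=lambda u:(np.array(u)-[390,0]+.5)/2.2-.5+[190,170]
for n,u in(('glass',(200,236)),('barrel',(197,246)),('ring',(203,250))): print(n,ray('w5',A(u),.11,T).round(4))
# camera head predicted ring/barrel for model
yaw=np.pi+np.radians(32.6); 
for z in(-.022,):
  he=np.load('pics/w5.npz')['hand_eye']
  for u in((401,62),(781,62)): print('corner tool',ray('w5',B(u),z,he).round(4))
  for u in((470,345),(712,345),(591,237),(591,447)): print('recess tool',ray('w5',B(u),z,he).round(4))
# ellipse model of ring for lens candidates
from scipy.optimize import least_squares as ls
def head(p,off,r):
    c=p[:3]; zc=np.array([np.cos(p[3])*np.cos(np.radians(50)),np.sin(p[3])*np.cos(np.radians(50)),np.sin(np.radians(50))]); yc=np.cross([0,0,1],zc);yc/=np.linalg.norm(yc);xc=np.cross(yc,zc)
    a=np.linspace(0,2*np.pi,48,endpoint=False)[:,None]; return c+off*zc+r*(np.cos(a)*xc+np.sin(a)*yc)
for off in(-.02,-.01,0,.01):
    for r in(.045,):
        q=proj('w5',head([.6485,.278,.11,yaw],off,r),T); print(off,'bbox A',((q.min(0)-[380,150])*3).round(),((q.max(0)-[380,150])*3).round())
q=proj('w5',[[.6485,.278,.11]],T);print(((q-[380,150])*3).round())
```

```text
glass [0.6427 0.277  0.11  ]
barrel [0.6461 0.2769 0.11  ]
ring [0.6473 0.2791 0.11  ]
corner tool [ 0.0518 -0.0281 -0.022 ]
corner tool [ 0.0518  0.0277 -0.022 ]
recess tool [ 0.0026 -0.0204 -0.022 ]
recess tool [ 0.0026  0.0201 -0.022 ]
recess tool [ 0.023  -0.0002 -0.022 ]
recess tool [-0.0188 -0.0001 -0.022 ]
-0.02 bbox A [ 51. 140.] [341. 402.]
-0.01 bbox A [ 50. 130.] [348. 399.]
0 bbox A [ 50. 119.] [356. 395.]
0.01 bbox A [ 50. 108.] [365. 391.]
[[198. 252.]]
```

Run:
```python
from h import *
from scipy.optimize import least_squares as ls
T5=np.load('pics/w5T.npy'); A=lambda u:(np.array(u)+.5)/3-.5+[380,150]
def ring(p,off,r):
    e=np.radians(50);zc=np.array([np.cos(p[2])*np.cos(e),np.sin(p[2])*np.cos(e),np.sin(e)]); yc=np.cross([0,0,1],zc);yc/=np.linalg.norm(yc);xc=np.cross(yc,zc)
    a=np.linspace(0,2*np.pi,72,endpoint=False)[:,None]; return np.array([p[0],p[1],.11])+off*zc+r*(np.cos(a)*xc+np.sin(a)*yc)
V=[('w5',T5,A,(55,117,350,388),(200,236),1.),('top',None,c1,(30,30,123,115),(78,74),.7),('scene',None,c2,(472,444,568,493),(521,458),.7)]
def f(p,use=(0,1,2),verbose=0):
    r=[]
    for i in use:
        n,T,c,b,g,w=V[i]; q=proj(n,ring(p,p[3],.045),T); o=np.r_[q.min(0)-c(b[:2]),q.max(0)-c(b[2:])]; gl=(proj(n,ring(p,0,0)[:1],T)[0]-c(g))
        if verbose: print(n,o.round(1),gl.round(1))
        r+=[w*o,w*gl]
    return np.concatenate(r+[[(p[2]-np.pi-np.radians(32.6))/np.radians(.8)]])
for use in((0,1,2),(0,),(1,2),(0,1),(0,2)):
    r=ls(f,[.648,.278,np.pi+.57,0],args=(use,),x_scale=[.01,.01,.1,.01],loss='soft_l1'); print(use,r.x.round(4),np.degrees(r.x[2]-np.pi).round(2)); 
    if len(use)==3: f(r.x,use,1)
```

```text
(0, 1, 2) [ 0.6433  0.2775  3.7126 -0.0139] 32.71
w5 [-0.7  0.9 -0.1 -0.5] [0.4 0.6]
top [-0.6  0.6 -0.9 -0.2] [-0.4  2.4]
scene [ 0.2 -0.1  0.2 -1.4] [ 0.4 -2.1]
(0,) [ 0.643   0.2775  3.7116 -0.013 ] 32.66
(1, 2) [ 0.6466  0.2777  3.7108 -0.0115] 32.61
(0, 1) [ 0.6434  0.2774  3.7116 -0.0122] 32.66
(0, 2) [ 0.643   0.2777  3.7124 -0.0145] 32.7
```

```bash
cat >> h.py <<'E'
def final():
    y=np.radians(32.65)+np.pi;e=np.radians(50);zc=np.array([np.cos(y)*np.cos(e),np.sin(y)*np.cos(e),np.sin(e)])
    z=-zc; x=np.array([-np.sin(y-np.pi),np.cos(y-np.pi),0]); Rt=R.from_matrix(np.c_[x,np.cross(z,x),z])
    return np.array([.6437,.2776,.11])+.2*zc-Rt.apply([.002,0,.0228]),Rt
E
python3 - <<'E'
from h import *
p,Rt=final();print(p,Rt.as_matrix().round(3))
plan(p+[0,0,.06],Rt);plan(p,Rt);o=observe();print(o['q'],o['clock'])
E
```

```text
[0.52419619 0.19865176 0.2806747 ] [[-0.54   0.645  0.541]
 [ 0.842  0.413  0.347]
 [-0.     0.643 -0.766]]
turn [-0.399, -0.2411, 0.6629] shift [0.2161, 0.2226, -0.1141] rows>= 8.5
turn [-0.399, -0.2411, 0.6629] shift [0.2162, 0.2226, 0.0359] rows>= 8.5
[-5.96058233e-04  2.60871338e-01  1.39878614e+00 -5.34515749e-05
  1.48171522e+00 -1.65799780e+00] 16.25
```

Emit:
send_rows(rows=[[[-0.04, -0.024, 0.066], [0.03, 0.03, -0.05], -1], [[-0.08, -0.048, 0.13], [0.06, 0.06, -0.1], -1], [[-0.12, -0.072, 0.2], [0.09, 0.09, -0.114], -1], [[-0.16, -0.096, 0.265], [0.12, 0.12, -0.114], -1], [[-0.2, -0.12, 0.33], [0.15, 0.15, -0.114], -1], [[-0.24, -0.145, 0.4], [0.18, 0.18, -0.114], -1], [[-0.28, -0.17, 0.464], [0.2, 0.2, -0.114], -1], [[-0.32, -0.193, 0.53], [0.216, 0.222, -0.114], -1]])

```text
clock: 17.05
tool_pos: [0.5235, 0.1986, 0.3407]
orientation: [1.048, 2.574, 0.717]
wrist_force: [0.2, -0.4, -2.9]
opening: 0.0548
grip_force: 85.9
```

Run:
```python
from h import *
q,m=avg(10);p,Rt=final();plan(p+[0,0,.03],Rt,q,m);plan(p,Rt,q,m);o=observe();print(o['q'],o['clock'],o['opening'])
```

```text
avg [0.52403 0.19868 0.34055] sd [0.00148 0.00052 0.00082] F [-0.01  0.47 -3.43]
turn [-0.0794, -0.0489, 0.1333] shift [0.0043, -0.0398, 0.0631] rows>= 1.7
turn [-0.0794, -0.0489, 0.1333] shift [0.0089, -0.08, 0.1262] rows>= 1.7
[-0.06519424 -0.26690488  1.93207866  0.43056526  1.08034384 -0.99561954] 17.55 0.0548873984798423
```

Emit:
send_rows(rows=[[[-0.02, -0.012, 0.033], [0.002, -0.02, 0.032], -1], [[-0.04, -0.024, 0.067], [0.004, -0.04, 0.063], -1], [[-0.06, -0.036, 0.1], [0.007, -0.06, 0.095], -1], [[-0.079, -0.049, 0.133], [0.009, -0.08, 0.126], -1], [[-0.079, -0.049, 0.133], [0.009, -0.08, 0.126], -1], [[-0.079, -0.049, 0.133], [0.009, -0.08, 0.126], -1], [[-0.079, -0.049, 0.133], [0.009, -0.08, 0.126], -1], [[-0.079, -0.049, 0.133], [0.009, -0.08, 0.126], -1]])

```text
clock: 18.35
tool_pos: [0.5254, 0.1986, 0.2823]
orientation: [1.283, 2.349, 0.855]
wrist_force: [0.2, -0.9, -4.0]
opening: 0.0548
grip_force: 85.9
```

Run:
```python
from h import *
avg(8);q,m=avg(8);p,Rt=final();plan(p,Rt,q,m)
# in-hand check and scene save: holder's top-edge in tool frame by pink segmentation
s=save('wrist','w6');a=s['image'].astype(int);b=np.load('pics/w5.npz')['image'].astype(int)
for n,i in(('w5',b),('w6',a)):
    k=(i[...,0]-i[...,2]>25)&(i[...,0]>60); g=k[170:400,190:370]; print(n,'pink rows',170+np.flatnonzero(g.sum(1)>120)[:1],'cols at row 210',190+np.flatnonzero(g[40])[[0,-1]])
save('scene','s6'); o=observe();print(o['q'].round(2),o['opening'],o['clock'])
```

```text
avg [0.5247  0.1987  0.28123] sd [2.6e-04 3.0e-05 4.2e-04] F [ 0.17  0.35 -3.47]
avg [0.52438 0.19873 0.28068] sd [1.e-05 2.e-05 3.e-05] F [ 0.03 -0.04 -3.39]
turn [-0.0002, 0.0001, -0.0] shift [0.0001, -0.0004, -0.0003] rows>= 0.0
w5 pink rows [170] cols at row 210 [193 367]
w6 pink rows [170] cols at row 210 [194 366]
[-0.08 -0.3   2.12  0.56  0.81 -0.94] 0.054279887512954116 19.25
```

Run:
```python
from h import *
f=lambda n:cv2.Laplacian(cv2.imread('pics/'+n+'.png',0)[185:300,200:360].astype(np.float32),cv2.CV_32F,ksize=5)
(dx,dy),r=cv2.phaseCorrelate(f('w5'),f('w6'));print(dx,dy,r)
if abs(dx)<2 and abs(dy)<2 and r>.1: print(sign_off())
```

```text
-0.16991715271151975 -0.23989157253256366 0.5919049334526062
the job is handed in; nothing more can be done
None
```

I handed the job in at about 19 s: all five scraps are in the pan, the brush is back upright on the bench, and the holder is held steady at its computed pose in front of the camera, 20 cm from the glass with its underside facing the lens; I checked that pose from arm readings and the grip, not from a final picture.

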